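Take the cover off the pottery wheel's control box

TASK

Open up the grey control box on the pottery table: loosen the two winged thumbscrews on its cover one after the other, each a quarter turn anticlockwise to its stop, while the cover stays in place. Then lift the cover off by its handle and lay it down gently, without dropping it, handle up, in the middle of the rectangular plywood ware board, its long side along the board's long side, and let go.

Things in the scene. Friction and masses are not known exactly. Their poses are not given: they have to be found in the camera images.
- cover: Loose aluminium plate 220 x 120 x 3 mm, 0.3-0.6 kg. Origin: centre of its steel handle bar (the grasp), over the plate's centre, 39 mm above its underside. x: long side, roughly away from the robot; y: short side; z up. Bar 64 mm along y, 12 wide (x), 12 high, two end posts, 30 mm free under it. Ribs under the plate, 14 mm deep, are its feet: on a flat top the origin stands 53 mm above it.
- control_box: Open grey sheet-metal box, 220 x 120 x 60 mm high, fixed to the table; it carries the cover, whose ribs drop into it with 2 to 3 mm of play: lift straight up at least 20 mm before moving sideways. Origin: centre of its underside, below the cover's handle; x along its long side, z up. The other grey box nearby, with a round dial, is not it.
- screw_near (a joint): Turn (rad) of the captive steel thumbscrew at x = -80 mm, y = 0 in the cover's frame. 0: locked to the box, wing along x; anticlockwise from above to the stop at 1.57: loose, wing across. Clear from 1.1. Starts below 0.2; stays where left; 0.05 N m. Upright flat wing to pinch: 32 mm long, 10 thick, 26 high, spanning 6 to 32 mm below the handle bar's centre, on a collar 26 mm wide, 4 high.
- screw_far (a joint): The same kind of thumbscrew at x = +80 mm, y = 0 in the cover's frame (the end farther from the robot): 0 locked, wing along the cover's x; anticlockwise from above to the stop at 1.57, loose, wing across. Same sizes as the near one.
- ware_board: Rectangular plain plywood board, 320 x 220 x 15 mm, fixed flat on the table beside the control box. Origin: centre of its underside, on the table; its top is 15 mm above. x = its long side (pointing roughly away from the robot), z up.

How it is judged (in metres and radians):
On the way, in this order (a step that is already met when the one before it is completed fails the run):
1. one thumbscrew is turned loose (at least 1.15 rad) while the cover is in place (within 12 mm of its start) (value of joint any of screw_near, screw_far above 1.15 rad and distance of cover from where it was at the start of the episode below 0.012 m), for 0.1 s.
2. both thumbscrews are turned loose (at least 1.15 rad) while the cover is in place (within 12 mm of its start) (value of joint each of screw_near, screw_far above 1.15 rad and distance of cover from where it was at the start of the episode below 0.012 m), for 0.2 s.
3. the cover is lifted clear of the box (its handle more than 120 mm above the table) (height (world z) of cover above 0.12 m), for 0.1 s.
4. the cover is lowered over the ware board while still held (within 50 mm of the board's centre, its ribs at most 20 mm above the board, fingers on the cover) (horizontal distance between cover and ware_board below 0.05 m and z of cover in the frame of ware_board below 0.088 m and contact force between the fingers and cover above 1 N), for 0.05 s.
At the end, for the whole second after the job is handed in: The cover lies flat (within 0.1 rad), handle up, on its ribs on the ware board (handle bar 68 mm above the table, within 10 mm), its centre within 35 mm of the board's centre and its long side within 0.26 rad (15 degrees) of the board's, at rest and released (horizontal distance between cover and ware_board below 0.035 m and z of cover in the frame of ware_board between 0.058 and 0.078 m and angle between cover's own z axis and vertical below 0.1 rad and angle between the x axis of cover and the x axis of ware_board, either way round below 0.26 rad and linear speed of cover below 0.02 m/s); the robot touches nothing.
It also fails if it takes over 64 s, if anything falls off the work surface, if the arm or the gripper's body presses on something with over 40 N, if the wrist force passes 120 N, or if a joint passes its speed limit or range.

ROBOT

A 6-joint arm with a two-finger parallel gripper is mounted at the origin on the work surface. World frame = base frame: x ahead of the robot, y to its left, z up, the work surface at z = 0. Lengths are in mm, angles in rad, forces in N, time in s.
With the tool pointing down it reaches from about 275 to 975 mm from the base axis. Payload 8.4 kg.
Tool frame: the origin (TCP) lies at the very end of the fingers, on their centre line; the grasp point (between the pads) lies 19 mm behind it; y points along the fingers, z is the direction in which the jaws open and shut, and the axes are right-handed (so a half turn about y gives the same grasp; the last joint's range is limited). The gripper opens to 92 mm and grips with 3 to 60 N. Pads are 20 mm wide; open, the fingers measure 128 mm over their backs; the gripper's body (75 mm by 189 mm) begins 69 mm behind the grasp point.
Start: joints at [1.265, 0.353, 1.633, -0, 1.155, -0.002], TCP at [186.966, 596.382, 214.583] pointing down, gripper open.
Joint ranges: [-2.63, 2.63], [-0.92, 2.1], [0.06, 2.66], [-1.3, 4.44], [0, 2.69], [-3.02, 3.02]. Speed limits (rad/s): [2.22, 2.22, 2.79, 3.14, 3.14, 3.14].

INTERFACE

Orientations are given as [roll, pitch, yaw] about the fixed x, y, z axes, in that order (R = Rz(yaw) Ry(pitch) Rx(roll)).
In Python, from rig import get_state, cams, job_done gives the robot as it stands.
- The arm moves only by the tool servo_tool, never from a script. Its argument "rows" is a list of rows, each an object of numbers: "rx", "ry", "rz": the turn, a rotation vector about the tool's x, y, z in degrees; "tx", "ty", "tz": the shift along the tool's x, y, z in m; "gripper": the closure, from 0 (fully open) to 1 (shut). In form: [{"rx": .., "ry": .., "rz": .., "tx": .., "ty": .., "tz": .., "gripper": ..}, ...]. A call has 1 to 12 rows; each row shifts and turns the commanded pose from where the row before left it, along the tool's axes as they then stand; what a row does not reach is not made up. A row lasts 1/8 s, in which the tool goes at most 62.5 mm and 10.7 degrees, less where a joint would pass 70% of its speed; a pose out of reach is approached as far as the arm can. A call is refused whole if a number of a shift passes 0.0625 or a number of a turn 10.7, either way. A call with a gripper value outside its range is refused whole. The fingers move at their own pace and stop on an object; "newtons" is the grip in N (left out, the last holds). Time passes only in rows, so rows that do not move let the fingers close. It gives the time, the measured TCP pose, the force and the opening at its end, in the units of the state.
- get_state(): the state, without advancing time (a new reading comes with each control period).
- cams.camera(name): name is "scene" or "top"; returns the picture (480x640x3 uint8, red, green, blue); there is no depth.
- cams.calibration(name): a dict with "fx", "fy", "cx", "cy" (pixels), "T" (4x4, takes a point from camera to world coordinates). Camera axes: x right, y down, z forward; pixel columns grow to the right and rows downward; lengths in mm; the calibration is good to about 2 mm. A picture is of the moment at which its call begins. calibration takes no time and is no camera call.
- job_done(): hands the job in, once; it reports no verdict.
Trained networks look in the newest picture that a camera, given by its name, has taken for a name from the list of things; names that differ only in an ending like _2 or _b are one class to them, and where a whole thing is asked for, a point or a joint stands for the part that bears it (a point fixed in the world has none). Each returns a list of dicts, best first, with "score" (0 to 1); they miss things now and then, are a little off and sometimes report something else, mostly with a low value. They report only what shows in the picture. A call takes as long as a camera call.
- cams.find_in(target, camera): "uv" ([column, row] in pixels, amid what is visible of it).
- cams.trace(target, camera): "region" (480x640 bool, what is visible of it) and "uv" ([column, row] in pixels, amid what is visible of it).
- cams.pinpoint(target, camera): "uv" ([column, row] in pixels: a listed point, or the origin of a listed thing).
The state is a dict: "time_s": time; "joints": joint angles; "joint_velocities": joint speeds; "joint_efforts": joint torques, N m; "eef_pos": TCP position; "eef_rot": TCP orientation; "contact_force": force on the tool from outside, world axes, zero at the start; "wrist_torque": the same for the moment, N m; "width": finger opening in mm.
Only numpy, scipy, OpenCV 4.12 (cv2) and the standard library are available. Lean on these libraries where they do the work, as an engineer would, in place of code of your own. Each camera call takes 0.05 s, during which the arm holds its last target.

## Working session

There is one attempt and no reset: what is moved stays moved. The work goes in short steps, Python scripts to look and compute and a tool call to move; the robot and the scene stay as the last step left them, time stands still between calls to the robot, and variables do not carry over. Pictures are saved under pics/ and viewed, and the job is handed in when it is done.

Besides the shell and the picture viewer there is one more tool, called after "Call:" as name([rows], argument=value, ...), one row to a line, values as JSON. servo_tool: Moves the arm, as the interface text tells. Its arguments: {"type":"object","properties":{"rows":{"type":"array","items":{"type":"object","properties":{"rx":{"type":"number"},"ry":{"type":"number"},"rz":{"type":"number"},"tx":{"type":"number"},"ty":{"type":"number"},"tz":{"type":"number"},"gripper":{"type":"number"}}}},"newtons":{"type":"number"}},"required":["rows"]}

```bash
ls; mkdir -p pics
python3 - <<'E'
from rig import get_state, cams
import cv2, numpy as np
print(get_state())
for n in ("scene","top"):
    im=cams.camera(n); cv2.imwrite(f"pics/{n}0.png",im[:,:,::-1])
    c=cams.calibration(n); print(n,{k:(np.round(v,3).tolist()) for k,v in c.items()})
    for t in ("cover","control_box","screw_near","screw_far","ware_board"):
        print(t,[(np.round(d['uv'],1).tolist(),round(d['score'],2)) for d in cams.pinpoint(t,n)][:4])
print(get_state()['time_s'])
E
```

```text
pics
{'time_s': 0.0, 'joints': array([ 1.26459242e+00,  3.53667208e-01,  1.63413404e+00,  1.82892090e-05,
        1.15516516e+00, -2.38147971e-03]), 'joint_velocities': array([-0.00185229,  0.00126756, -0.0027335 ,  0.00033794, -0.00222064,
        0.00093265]), 'joint_efforts': array([-2.31267568e-04, -5.93851089e+01, -3.34222269e+01,  6.96618226e-02,
        2.34589929e-02, -1.11252868e-04]), 'eef_pos': array([186.81710111, 595.91459116, 213.85181609]), 'eef_rot': array([-1.57217004e+00,  1.99934527e-05, -3.03829835e-01]), 'contact_force': array([ 0.04079393, -0.15684863, -0.14089564]), 'wrist_torque': array([ 0.00530425,  0.00036625, -0.01370749]), 'width': 91.81765486079752}
scene {'fx': 484.497, 'fy': 484.497, 'cx': 316.781, 'cy': 238.884, 'T': [[0.766, 0.424, -0.483, 892.569], [0.642, -0.503, 0.578, -417.746], [0.002, -0.753, -0.658, 514.136], [0.0, 0.0, 0.0, 1.0]]}
cover [([379.8, 162.6], 0.73)]
control_box []Traceback (most recent call last):
  File "<stdin>", line 8, in <module>
ValueError: it knows: control_box, cover, ware_board
```

Run:
```python
from rig import get_state, cams
import cv2, numpy as np
for n in ("scene","top"):
    im=cams.camera(n); cv2.imwrite(f"pics/{n}1.png",im[:,:,::-1])
    c=cams.calibration(n); print(n,{k:(np.round(v,4).tolist()) for k,v in c.items()})
    for t in ("cover","control_box","ware_board"):
        print(t,[(np.round(d['uv'],1).tolist(),round(d['score'],2)) for d in cams.pinpoint(t,n)][:4])
    for t in ("screw_near","cover","ware_board"):
      try:
        r=cams.trace(t,n)
        print('trace',t,[(np.round(d['uv'],1).tolist(),round(d['score'],2),int(d['region'].sum()),cv2.minAreaRect(np.argwhere(d['region'])[:,::-1].astype(np.float32))) for d in r][:4])
        for i,d in enumerate(r): np.save(f"reg_{n}_{t}_{i}.npy",d['region'])
      except ValueError as e: print(t,e)
print(get_state()['time_s'])
```

```text
scene {'fx': 484.4974, 'fy': 484.4974, 'cx': 316.7809, 'cy': 238.8835, 'T': [[0.7664, 0.4238, -0.4827, 892.569], [0.6423, -0.5034, 0.5779, -417.7458], [0.002, -0.753, -0.658, 514.1363], [0.0, 0.0, 0.0, 1.0]]}
cover [([379.3, 163.6], 0.56)]
control_box [([372.9, 212.7], 0.69)]
ware_board [([222.0, 336.5], 0.78)]
trace screw_near [([341.9, 152.8], 0.89, 305, ((342.5, 154.0), (17.0, 20.0), 0.0))]
trace cover [([383.3, 181.7], 0.58, 5999, ((381.1554260253906, 177.95404052734375), (142.37535095214844, 58.67683029174805), 28.523120880126953))]
trace ware_board [([225.7, 344.7], 0.55, 37279, ((221.5284423828125, 334.8940734863281), (246.54849243164062, 182.8827667236328), 35.59469223022461))]
top {'fx': 529.7092, 'fy': 529.7092, 'cx': 318.2492, 'cy': 240.833, 'T': [[-0.0037, -0.9933, 0.1154, 465.957], [-0.9997, 0.0064, 0.0225, -42.4744], [-0.0231, -0.1153, -0.9931, 911.8473], [0.0, 0.0, 0.0, 1.0]]}
cover []
control_box []
ware_board [([418.3, 251.8], 0.63)]
trace screw_near [([199.2, 304.2], 0.84, 261, ((199.5, 304.5), (21.0, 15.0), 90.0))]
trace cover [([206.5, 256.2], 0.82, 10053, ((205.11724853515625, 255.09312438964844), (75.98661804199219, 137.19113159179688), 4.763641834259033))]
trace ware_board [([418.9, 255.9], 0.91, 24484, ((420.8393249511719, 253.65008544921875), (189.9680938720703, 133.43869018554688), 83.21102905273438))]
0.85
```

View pics/scene0.png

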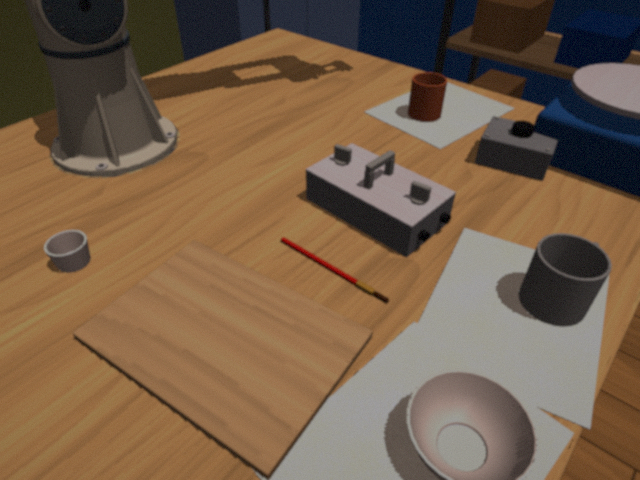

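View pics/top1.png

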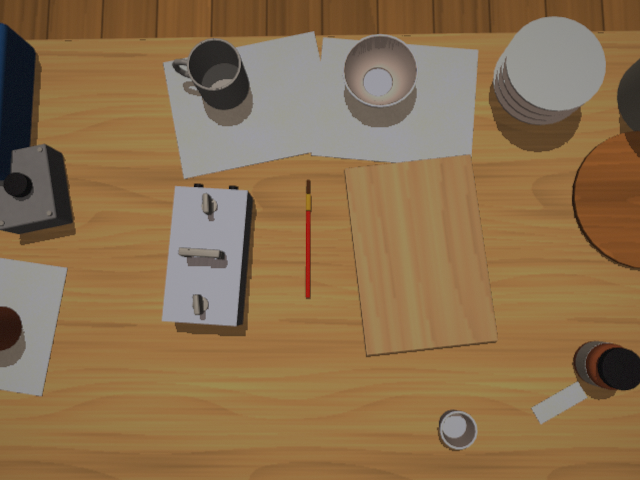

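```bash
cat > h.py <<'E'
import cv2, numpy as np
from scipy.optimize import least_squares
from rig import get_state, cams
def ray(n,uv,z):
    c=cams.calibration(n);T=np.array(c['T']);uv=np.atleast_2d(uv).astype(float)
    d=np.c_[(uv[:,0]-c['cx'])/c['fx'],(uv[:,1]-c['cy'])/c['fy'],np.ones(len(uv))]@T[:3,:3].T
    o=T[:3,3]; return o+d*((z-o[2])/d[:,2])[:,None]
def proj(n,P):
    c=cams.calibration(n);T=np.array(c['T']);p=(np.atleast_2d(P)-T[:3,3])@T[:3,:3]
    return np.c_[p[:,0]/p[:,2]*c['fx']+c['cx'],p[:,1]/p[:,2]*c['fy']+c['cy']]
def rectpts(x,y,a,L,W,z):
    c,s=np.cos(a),np.sin(a);q=np.array([[L,W],[L,-W],[-L,-W],[-L,W]])/2
    return np.c_[q@np.array([[c,s],[-s,c]])+[x,y],np.full(4,z)]
E
python3 - <<'E'
from h import *
for name,z,L,W,ks in (("cover",63,220,120,("top",)),("ware_board",15,320,220,("top","scene"))):
    for n in ks:
        r=np.load(f"reg_{n}_{name}_0.npy").astype(np.uint8)
        cs,_=cv2.findContours(r,cv2.RETR_EXTERNAL,cv2.CHAIN_APPROX_NONE); c=max(cs,key=cv2.contourArea)
        ap=cv2.approxPolyDP(c,8,True)[:,0]; print(name,n,ap.tolist())
        P=ray(n,c[:,0].astype(float),z)[:,:2]
        def f(p):
            ca,sa=np.cos(p[2]),np.sin(p[2]); q=(P-p[:2])@np.array([[ca,-sa],[sa,ca]])
            return np.abs(np.maximum(np.abs(q[:,0])-L/2,np.abs(q[:,1])-W/2))
        s=least_squares(f,[*P.mean(0),0.],loss='soft_l1',f_scale=2); print(s.x, np.median(s.fun), np.percentile(abs(s.fun),90))
for n,uvs in (("top",[(208,204),(202,253),(199,304)]),("scene",[(421,191),(379,167),(342,153)])):
    for z,uv in zip((80,99,80),uvs): print(n,uv,ray(n,uv,z)[0].round(1))
im=cv2.imread("pics/top1.png")[170:345,140:270]
cv2.imwrite("pics/topc.png",cv2.resize(im,None,fx=3.4,fy=3.4,interpolation=cv2.INTER_CUBIC))
im=cv2.imread("pics/scene1.png")[130:260,290:470]
cv2.imwrite("pics/scenec.png",cv2.resize(im,None,fx=4,fy=4,interpolation=cv2.INTER_CUBIC))
E
```

```text
cover top [[177, 186], [162, 318], [234, 325], [248, 193]]
[ 5.44239963e+02  1.59722821e+02 -7.09909703e-02] 0.7100890435910152 1.5714923613943286
ware_board top [[468, 154], [345, 169], [368, 354], [497, 339]]
[ 5.50180103e+02 -1.92805793e+02  1.06238436e-01] 1.0330143411698671 2.195853984599313
ware_board scene [[193, 240], [72, 334], [268, 479], [371, 330]]
[ 5.51716339e+02 -1.97456801e+02  1.05860606e-01] 1.1315337492824256 2.0299483694861267
top (208, 204) [623.2 152.8  80. ]
top (202, 253) [542.6 156.2  99. ]
top (199, 304) [464.1 163.8  80. ]
scene (421, 191) [624.8 152.4  80. ]
scene (379, 167) [552.6 141.1  99. ]
scene (342, 153) [463.9 162.2  80. ]
```

View pics/topc.png

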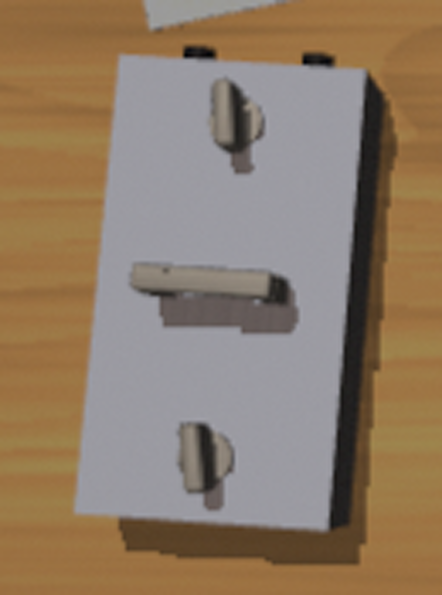

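View pics/scenec.png

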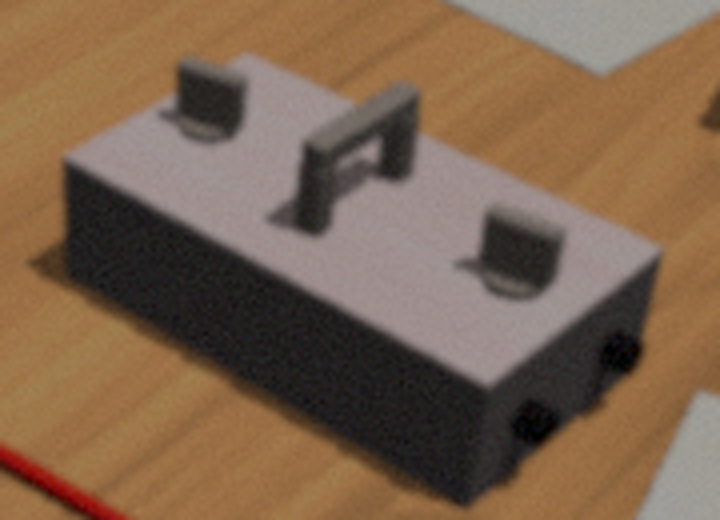

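```bash
cat >> h.py <<'E'
def box(x,y,a,dims,z0,z1):
    return np.vstack([rectpts(x,y,a,*dims,z0),rectpts(x,y,a,*dims,z1)])
def draw(im,n,B,col,off,s):
    q=proj(n,B); q=((q+0.5-off)*s).astype(int)
    for i in range(4):
        for a,b in ((i,(i+1)%4),(4+i,4+(i+1)%4),(i,4+i)): cv2.line(im,tuple(map(int,q[a])),tuple(map(int,q[b])),col,1)
E
python3 - <<'E'
from h import *
T=np.array([[174.7,186.2],[247.9,190.6],[237.1,325.9],[162.4,320.9]])-.5
S=np.array([[412,227],[455.5,191.8],[351.3,143.8],[306.5,170]])-.5
# order rectpts: (+,+),(+,-),(-,-),(-,+)
S=S[[1,0,3,2]]
for use in ("t","s","ts"):
    def f(p):
        R=rectpts(*p,220,120,63); r=[]
        if 't' in use: r.append(proj("top",R)-T)
        if 's' in use: r.append(proj("scene",R)-S)
        return np.concatenate(r).ravel()
    s=least_squares(f,[544,159,-.07]); print(use,s.x.round(3),s.fun.round(1))
x,y,a=s.x
c,sn=np.cos(a),np.sin(a)
for n,off,sc,sh in (("top",(140,170),3.4,(175,130)),("scene",(290,130),4,(130,180))):
    im=cv2.imread(f"pics/{n}1.png")[off[1]:off[1]+sh[0],off[0]:off[0]+sh[1]]
    im=cv2.resize(im,None,fx=sc,fy=sc,interpolation=cv2.INTER_CUBIC)
    draw(im,n,box(x,y,a,(220,120),0,63),(0,255,0),off,sc)
    draw(im,n,box(x,y,a,(12,64),93,105),(0,0,255),off,sc)
    for k in (-80,80): draw(im,n,box(x+k*c,y+k*sn,a+0.1,(32,10),67,93),(255,0,0),off,sc)
    cv2.imwrite(f"pics/ov_{n}.png",im)
E
```

```text
t [ 5.43672e+02  1.59970e+02 -6.60000e-02] [ 0.4 -0.  -0.2 -0.3 -0.1  0.1 -0.   0.3]
s [ 5.44051e+02  1.56030e+02 -6.50000e-02] [ 0.8  0.4  0.3 -0.1 -1.3 -0.5  0.1 -0.3]
ts [ 5.43388e+02  1.58766e+02 -6.60000e-02] [ 1.2  0.1  0.5 -0.2  0.6  0.3  0.7  0.4  1.2 -0.5  0.8 -1.2 -0.5 -1.4
  0.8 -1. ]
```

View pics/ov_top.png

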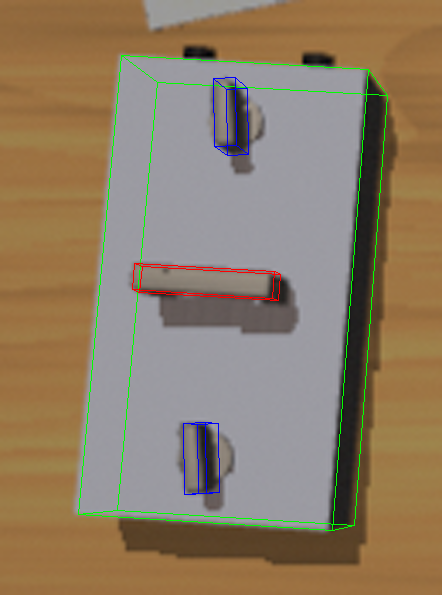

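View pics/ov_scene.png

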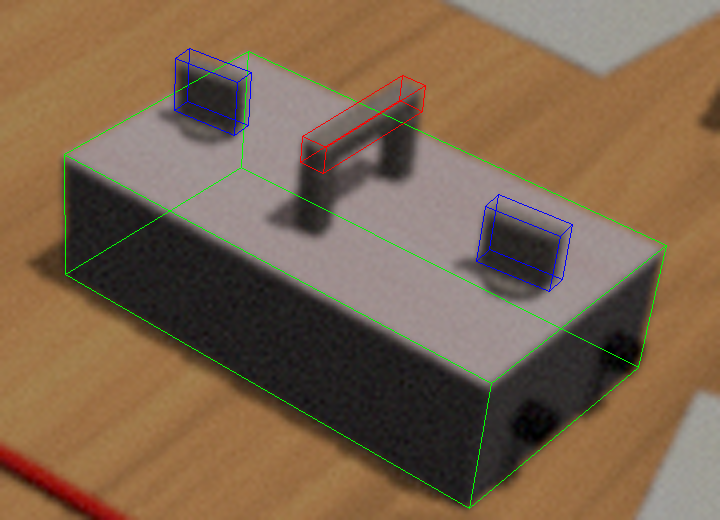

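Call:
servo_tool([
  {"tx": 0.0394,"tz": -0.033,"gripper": 0.5},
  {"tx": 0.0394,"tz": -0.033},
  {"tx": 0.0394,"tz": -0.033},
  {"tx": 0.0394,"tz": -0.033},
  {"tx": 0.0394,"tz": -0.033},
  {"tx": 0.0394,"tz": -0.033},
  {"tx": 0.0394,"tz": -0.033},
  {"tx": 0.0394,"tz": -0.033},
  {"tx": 0.0394,"tz": -0.033},
  {"tx": 0.0394,"tz": -0.033},
  {"ry": 10},
  {"ry": 10},
], newtons=15)

```text
schema error: expected keys rx, ry, rz, tx, ty, tz, gripper
```

Run:
```python
from rig import get_state
s=get_state();print(s['time_s'],s['eef_pos'],s['eef_rot'],s['joints'],s['width'])
```

```text
0.85 [186.95834116 596.38408747 214.60939497] [-1.57076897e+00 -8.74265025e-07 -3.03794899e-01] [ 1.26461348e+00  3.52956345e-01  1.63340200e+00 -8.84207444e-07
  1.15520695e+00 -2.38759370e-03] 92.05911531194452
```

Call:
servo_tool([
  {"rx": 0,"ry": 0,"rz": 0,"tx": 0.0394,"ty": 0,"tz": -0.033,"gripper": 0.5},
  {"rx": 0,"ry": 0,"rz": 0,"tx": 0.0394,"ty": 0,"tz": -0.033,"gripper": 0.5},
  {"rx": 0,"ry": 0,"rz": 0,"tx": 0.0394,"ty": 0,"tz": -0.033,"gripper": 0.5},
  {"rx": 0,"ry": 0,"rz": 0,"tx": 0.0394,"ty": 0,"tz": -0.033,"gripper": 0.5},
  {"rx": 0,"ry": 0,"rz": 0,"tx": 0.0394,"ty": 0,"tz": -0.033,"gripper": 0.5},
  {"rx": 0,"ry": 0,"rz": 0,"tx": 0.0394,"ty": 0,"tz": -0.033,"gripper": 0.5},
  {"rx": 0,"ry": 0,"rz": 0,"tx": 0.0394,"ty": 0,"tz": -0.033,"gripper": 0.5},
  {"rx": 0,"ry": 0,"rz": 0,"tx": 0.0394,"ty": 0,"tz": -0.033,"gripper": 0.5},
  {"rx": 0,"ry": 0,"rz": 0,"tx": 0.0394,"ty": 0,"tz": -0.033,"gripper": 0.5},
  {"rx": 0,"ry": 0,"rz": 0,"tx": 0.0394,"ty": 0,"tz": -0.033,"gripper": 0.5},
  {"rx": 0,"ry": 10,"rz": 0,"tx": 0,"ty": 0,"tz": 0,"gripper": 0.5},
  {"rx": 0,"ry": 10,"rz": 0,"tx": 0,"ty": 0,"tz": 0,"gripper": 0.5},
], newtons=15)

```text
time_s: 2.35
eef_pos: [464.6, 162.8, 214.6]
eef_rot: [-1.571, -0.0, -0.66]
contact_force: [0.4, 0.3, 0.0]
width: 46.0
```

Run:
```python
from rig import get_state
s=get_state();print(s['time_s'],s['eef_pos'],s['eef_rot'],s['joints'],s['width'])
```

```text
2.35 [464.61623039 162.81829187 214.63939721] [-1.57066230e+00 -3.14171897e-05 -6.60390289e-01] [ 3.33982351e-01  1.45151956e-01  1.91037162e+00  5.27954551e-05
  1.08593958e+00 -5.76448294e-01] 46.003984887425844
```

Call:
servo_tool([
  {"rx": 0,"ry": 10.7,"rz": 0,"tx": 0,"ty": 0.008,"tz": 0,"gripper": 0.5},
  {"rx": 0,"ry": 10.7,"rz": 0,"tx": 0,"ty": 0.008,"tz": 0,"gripper": 0.5},
  {"rx": 0,"ry": 10.7,"rz": 0,"tx": 0,"ty": 0.008,"tz": 0,"gripper": 0.5},
  {"rx": 0,"ry": 10.7,"rz": 0,"tx": 0,"ty": 0.008,"tz": 0,"gripper": 0.5},
  {"rx": 0,"ry": 10.7,"rz": 0,"tx": 0,"ty": 0.008,"tz": 0,"gripper": 0.5},
  {"rx": 0,"ry": 10.7,"rz": 0,"tx": 0,"ty": 0.008,"tz": 0,"gripper": 0.5},
  {"rx": 0,"ry": 10.7,"rz": 0,"tx": 0,"ty": 0.008,"tz": 0,"gripper": 0.5},
  {"rx": 0,"ry": 10.7,"rz": 0,"tx": 0,"ty": 0.008,"tz": 0,"gripper": 0.5},
  {"rx": 0,"ry": 10.7,"rz": 0,"tx": 0,"ty": 0.008,"tz": 0,"gripper": 0.5},
  {"rx": 0,"ry": 10.7,"rz": 0,"tx": 0,"ty": 0.008,"tz": 0,"gripper": 0.5},
  {"rx": 0,"ry": 10.7,"rz": 0,"tx": 0,"ty": 0.008,"tz": 0,"gripper": 0.5},
  {"rx": 0,"ry": 10.7,"rz": 0,"tx": 0,"ty": 0.008,"tz": 0,"gripper": 0.5},
])

```text
time_s: 3.85
eef_pos: [464.3, 163.7, 118.5]
eef_rot: [-1.571, 0.0, -2.9]
contact_force: [0.2, 0.8, -0.1]
width: 45.9
```

Call:
servo_tool([
  {"rx": 0,"ry": 6.2,"rz": 0,"tx": 0,"ty": 0,"tz": 0,"gripper": 0.5},
  {"rx": 0,"ry": 6.2,"rz": 0,"tx": 0,"ty": 0,"tz": 0,"gripper": 0.5},
  {"rx": 0,"ry": 0,"rz": 0,"tx": 0,"ty": 0,"tz": 0,"gripper": 0.5},
])

```text
time_s: 4.22
eef_pos: [464.3, 163.7, 118.7]
eef_rot: [-1.571, 0.0, -3.11]
contact_force: [0.2, 0.4, -0.6]
width: 46.0
```

Run:
```python
from h import *
s=get_state();print(s['time_s'],s['eef_pos'],s['eef_rot'],s['joints'],s['width'])
for n,off,sc,sh in (("top",(140,170),3.4,(175,130)),("scene",(270,60),3.5,(170,200))):
    im=cams.camera(n)[:,:,::-1]; cv2.imwrite(f"pics/{n}2.png",im)
    im=im[off[1]:off[1]+sh[0],off[0]:off[0]+sh[1]]
    cv2.imwrite(f"pics/c2_{n}.png",cv2.resize(im,None,fx=sc,fy=sc,interpolation=cv2.INTER_CUBIC))
p=s['eef_pos']; print(proj("top",p),proj("scene",p))
```

```text
4.225 [464.29966652 163.65440082 118.67126003] [-1.57084036e+00  1.92370774e-04 -3.10957608e+00] [ 3.35843133e-01  2.70855326e-01  2.00034980e+00 -2.03190009e-05
  8.70190793e-01  1.87463598e+00] 45.96934578380618
[[192.70860454 303.95371835]] [[343.59493063 132.44904734]]
```

View pics/c2_scene.png

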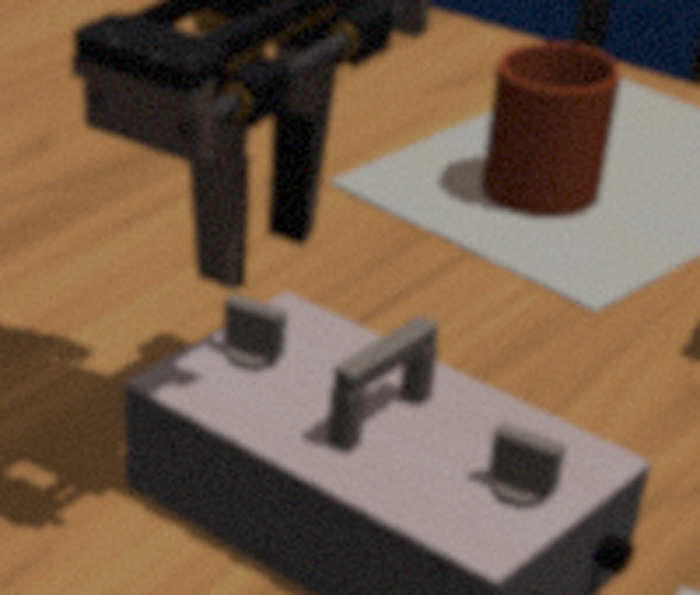

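Call:
servo_tool([
  {"rx": 0,"ry": 0,"rz": 0,"tx": 0,"ty": 0.0157,"tz": 0,"gripper": 0.5},
  {"rx": 0,"ry": 0,"rz": 0,"tx": 0,"ty": 0.0157,"tz": 0,"gripper": 0.5},
  {"rx": 0,"ry": 0,"rz": 0,"tx": 0,"ty": 0.0157,"tz": 0,"gripper": 0.5},
  {"rx": 0,"ry": 0,"rz": 0,"tx": 0,"ty": 0,"tz": 0,"gripper": 0.7},
  {"rx": 0,"ry": 0,"rz": 0,"tx": 0,"ty": 0,"tz": 0,"gripper": 1},
  {"rx": 0,"ry": 0,"rz": 0,"tx": 0,"ty": 0,"tz": 0,"gripper": 1},
  {"rx": 0,"ry": 0,"rz": 0,"tx": 0,"ty": 0,"tz": 0,"gripper": 1},
], newtons=15)

```text
time_s: 5.2
eef_pos: [464.6, 163.8, 72.0]
eef_rot: [-1.571, 0.001, -3.11]
contact_force: [1.1, 1.2, 1.2]
width: 9.8
```

Call:
servo_tool([
  {"rx": 0,"ry": -5,"rz": 0,"tx": 0,"ty": 0,"tz": 0,"gripper": 1},
  {"rx": 0,"ry": -7,"rz": 0,"tx": 0,"ty": 0,"tz": 0,"gripper": 1},
  {"rx": 0,"ry": -7,"rz": 0,"tx": 0,"ty": 0,"tz": 0,"gripper": 1},
  {"rx": 0,"ry": -7,"rz": 0,"tx": 0,"ty": 0,"tz": 0,"gripper": 1},
])

```text
time_s: 5.7
eef_pos: [464.5, 164.0, 71.9]
eef_rot: [-1.571, 0.001, -2.653]
contact_force: [-0.6, 1.6, 1.2]
width: 9.9
```

Call:
servo_tool([
  {"rx": 0,"ry": -7,"rz": 0,"tx": 0,"ty": 0,"tz": 0,"gripper": 1},
  {"rx": 0,"ry": -7,"rz": 0,"tx": 0,"ty": 0,"tz": 0,"gripper": 1},
  {"rx": 0,"ry": -7,"rz": 0,"tx": 0,"ty": 0,"tz": 0,"gripper": 1},
  {"rx": 0,"ry": -7,"rz": 0,"tx": 0,"ty": 0,"tz": 0,"gripper": 1},
  {"rx": 0,"ry": -7,"rz": 0,"tx": 0,"ty": 0,"tz": 0,"gripper": 1},
  {"rx": 0,"ry": -7,"rz": 0,"tx": 0,"ty": 0,"tz": 0,"gripper": 1},
  {"rx": 0,"ry": -7,"rz": 0,"tx": 0,"ty": 0,"tz": 0,"gripper": 1},
  {"rx": 0,"ry": -6,"rz": 0,"tx": 0,"ty": 0,"tz": 0,"gripper": 1},
  {"rx": 0,"ry": 0,"rz": 0,"tx": 0,"ty": 0,"tz": 0,"gripper": 1},
])

```text
time_s: 6.82
eef_pos: [464.0, 164.0, 71.9]
eef_rot: [-1.571, 0.001, -1.698]
contact_force: [-3.9, 2.9, 5.7]
width: 10.2
```

Run:
```python
from rig import get_state
s=get_state();print(s['time_s'],s['eef_pos'],s['eef_rot'],s['contact_force'],s['wrist_torque'],s['width'])
```

```text
6.825 [464.00300425 164.01978446  71.90047666] [-1.57100068e+00  6.18079332e-04 -1.69751103e+00] [-3.85257687  2.89931621  5.71531698] [0.62208864 0.73072937 0.06786468] 10.181672790640205
```

Call:
servo_tool([
  {"rx": 0,"ry": 0,"rz": 0,"tx": 0,"ty": 0,"tz": 0,"gripper": 0.6},
  {"rx": 0,"ry": 0,"rz": 0,"tx": 0,"ty": 0,"tz": 0,"gripper": 0.5},
  {"rx": 0,"ry": 0,"rz": 0,"tx": 0,"ty": -0.025,"tz": 0,"gripper": 0.5},
  {"rx": 0,"ry": 0,"rz": 0,"tx": 0,"ty": -0.025,"tz": 0,"gripper": 0.5},
  {"rx": 0,"ry": 0,"rz": 0,"tx": -0.0024,"ty": -0.005,"tz": 0.04,"gripper": 0.5},
  {"rx": 0,"ry": 0,"rz": 0,"tx": -0.0024,"ty": -0.005,"tz": 0.04,"gripper": 0.5},
  {"rx": 0,"ry": 0,"rz": 0,"tx": -0.0024,"ty": 0,"tz": 0.04,"gripper": 0.5},
  {"rx": 0,"ry": 0,"rz": 0,"tx": -0.0024,"ty": 0,"tz": 0.04,"gripper": 0.5},
  {"rx": 0,"ry": 10,"rz": 0,"tx": 0,"ty": 0,"tz": 0,"gripper": 0.5},
  {"rx": 0,"ry": 10,"rz": 0,"tx": 0,"ty": 0,"tz": 0,"gripper": 0.5},
  {"rx": 0,"ry": 10,"rz": 0,"tx": 0,"ty": 0,"tz": 0,"gripper": 0.5},
  {"rx": 0,"ry": 10,"rz": 0,"tx": 0,"ty": 0,"tz": 0,"gripper": 0.5},
])

```text
time_s: 8.32
eef_pos: [624.2, 152.8, 131.2]
eef_rot: [-1.571, -0.0, -2.402]
contact_force: [-0.2, -0.3, 0.6]
width: 46.0
```

Call:
servo_tool([
  {"rx": 0,"ry": 10,"rz": 0,"tx": 0,"ty": 0,"tz": 0,"gripper": 0.5},
  {"rx": 0,"ry": 10,"rz": 0,"tx": 0,"ty": 0,"tz": 0,"gripper": 0.5},
  {"rx": 0,"ry": 10,"rz": 0,"tx": 0,"ty": 0,"tz": 0,"gripper": 0.5},
  {"rx": 0,"ry": 10,"rz": 0,"tx": 0,"ty": 0,"tz": 0,"gripper": 0.5},
  {"rx": 0,"ry": 0,"rz": 0,"tx": 0,"ty": 0,"tz": 0,"gripper": 0.5},
])

```text
time_s: 8.95
eef_pos: [624.1, 152.9, 131.3]
eef_rot: [-1.571, -0.0, -3.092]
contact_force: [1.0, 0.2, 0.1]
width: 45.8
```

Run:
```python
from h import *
s=get_state();print(s['time_s'],s['eef_pos'],s['eef_rot'],s['joints'],s['width'])
for n,off,sc,sh in (("top",(140,170),3.4,(175,130)),("scene",(290,60),3.5,(170,200))):
    im=cams.camera(n)[:,:,::-1]; cv2.imwrite(f"pics/{n}3.png",im)
    im=im[off[1]:off[1]+sh[0],off[0]:off[0]+sh[1]]
    cv2.imwrite(f"pics/c3_{n}.png",cv2.resize(im,None,fx=sc,fy=sc,interpolation=cv2.INTER_CUBIC))
```

```text
8.95 [624.1394689  152.90249566 131.25677178] [-1.57054253e+00 -1.89996131e-04 -3.09240973e+00] [ 2.38034815e-01  4.64155733e-01  1.66460579e+00 -2.51766819e-04
  1.01306541e+00  1.75978147e+00] 45.80193613697959
```

View pics/c3_scene.png

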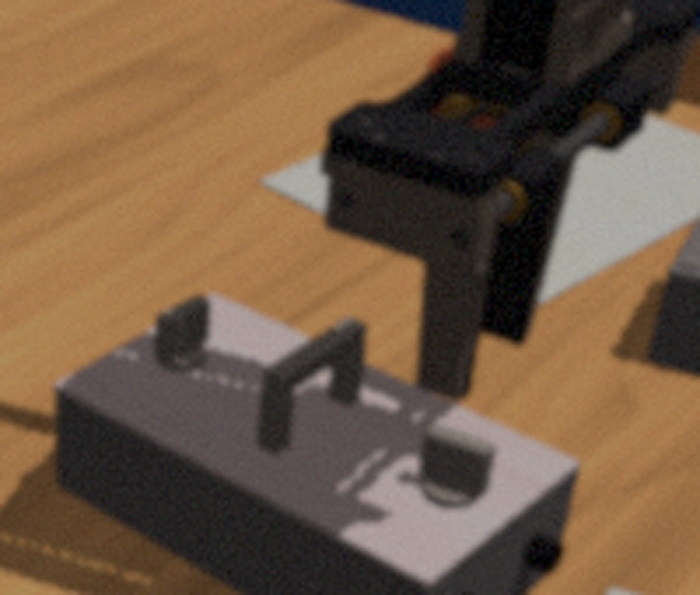

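View pics/c3_top.png

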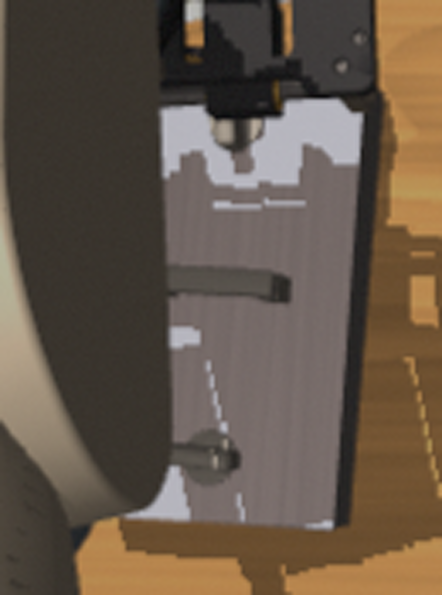

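Call:
servo_tool([
  {"rx": 0,"ry": 1,"rz": 0,"tx": 0,"ty": 0.0198,"tz": 0,"gripper": 0.5},
  {"rx": 0,"ry": 0,"rz": 0,"tx": 0,"ty": 0.0198,"tz": 0,"gripper": 0.5},
  {"rx": 0,"ry": 0,"rz": 0,"tx": 0,"ty": 0.0198,"tz": 0,"gripper": 0.5},
  {"rx": 0,"ry": 0,"rz": 0,"tx": 0,"ty": 0,"tz": 0,"gripper": 0.7},
  {"rx": 0,"ry": 0,"rz": 0,"tx": 0,"ty": 0,"tz": 0,"gripper": 1},
  {"rx": 0,"ry": 0,"rz": 0,"tx": 0,"ty": 0,"tz": 0,"gripper": 1},
  {"rx": 0,"ry": 0,"rz": 0,"tx": 0,"ty": 0,"tz": 0,"gripper": 1},
], newtons=15)

```text
time_s: 9.93
eef_pos: [624.6, 153.2, 72.8]
eef_rot: [-1.571, 0.001, -3.11]
contact_force: [0.8, 0.3, 1.5]
width: 9.8
```

Call:
servo_tool([
  {"rx": 0,"ry": -5,"rz": 0,"tx": 0,"ty": 0,"tz": 0,"gripper": 1},
  {"rx": 0,"ry": -7,"rz": 0,"tx": 0,"ty": 0,"tz": 0,"gripper": 1},
  {"rx": 0,"ry": -7,"rz": 0,"tx": 0,"ty": 0,"tz": 0,"gripper": 1},
  {"rx": 0,"ry": -7,"rz": 0,"tx": 0,"ty": 0,"tz": 0,"gripper": 1},
  {"rx": 0,"ry": -7,"rz": 0,"tx": 0,"ty": 0,"tz": 0,"gripper": 1},
  {"rx": 0,"ry": -7,"rz": 0,"tx": 0,"ty": 0,"tz": 0,"gripper": 1},
  {"rx": 0,"ry": -7,"rz": 0,"tx": 0,"ty": 0,"tz": 0,"gripper": 1},
])

```text
time_s: 10.8
eef_pos: [624.4, 153.8, 72.9]
eef_rot: [-1.571, 0.001, -2.286]
contact_force: [-1.2, 3.0, 1.4]
width: 9.9
```

Call:
servo_tool([
  {"rx": 0,"ry": -7,"rz": 0,"tx": 0,"ty": 0,"tz": 0,"gripper": 1},
  {"rx": 0,"ry": -7,"rz": 0,"tx": 0,"ty": 0,"tz": 0,"gripper": 1},
  {"rx": 0,"ry": -7,"rz": 0,"tx": 0,"ty": 0,"tz": 0,"gripper": 1},
  {"rx": 0,"ry": -7,"rz": 0,"tx": 0,"ty": 0,"tz": 0,"gripper": 1},
  {"rx": 0,"ry": -6,"rz": 0,"tx": 0,"ty": 0,"tz": 0,"gripper": 1},
  {"rx": 0,"ry": 0,"rz": 0,"tx": 0,"ty": 0,"tz": 0,"gripper": 1},
  {"rx": 0,"ry": 0,"rz": 0,"tx": 0,"ty": 0,"tz": 0,"gripper": 1},
])

```text
time_s: 11.68
eef_pos: [624.0, 153.6, 72.8]
eef_rot: [-1.571, 0.001, -1.699]
contact_force: [-3.3, 3.4, 6.2]
width: 9.9
```

Run:
```python
from rig import get_state
s=get_state();print(s['time_s'],s['eef_pos'],s['eef_rot'],s['contact_force'],s['wrist_torque'],s['width'])
```

```text
11.675 [623.99493269 153.64665288  72.80206502] [-1.57089808e+00  7.83379016e-04 -1.69945273e+00] [-3.34204733  3.44538009  6.1619067 ] [0.54238142 0.77206449 0.06426175] 9.905472232791162
```

Call:
servo_tool([
  {"rx": 0,"ry": 0,"rz": 0,"tx": 0,"ty": 0,"tz": 0,"gripper": 0.6},
  {"rx": 0,"ry": 0,"rz": 0,"tx": 0,"ty": 0,"tz": 0,"gripper": 0.5},
  {"rx": 0,"ry": 0,"rz": 0,"tx": 0,"ty": -0.03,"tz": 0,"gripper": 0.5},
  {"rx": 0,"ry": 0,"rz": 0,"tx": 0,"ty": -0.03,"tz": 0,"gripper": 0.5},
  {"rx": 0,"ry": 0,"rz": 0,"tx": 0.0025,"ty": 0,"tz": -0.04,"gripper": 0.5},
  {"rx": 0,"ry": 0,"rz": 0,"tx": 0.0025,"ty": 0,"tz": -0.04,"gripper": 0.5},
  {"rx": 0,"ry": -3.5,"rz": 0,"tx": 0,"ty": 0,"tz": 0,"gripper": 0.4},
  {"rx": 0,"ry": 0,"rz": 0,"tx": 0,"ty": 0,"tz": 0,"gripper": 0.4},
])

```text
time_s: 12.68
eef_pos: [544.3, 158.1, 132.3]
eef_rot: [-1.57, 0.0, -1.636]
contact_force: [-0.2, 0.3, 0.1]
width: 55.1
```

Run:
```python
from h import *
s=get_state();print(s['time_s'],s['eef_pos'],s['eef_rot'],s['contact_force'],s['joints'],s['width'])
for n,off,sc,sh in (("top",(140,170),3.4,(175,130)),("scene",(290,60),3.5,(170,200))):
    im=cams.camera(n)[:,:,::-1]; cv2.imwrite(f"pics/{n}4.png",im)
    im=im[off[1]:off[1]+sh[0],off[0]:off[0]+sh[1]]
    cv2.imwrite(f"pics/c4_{n}.png",cv2.resize(im,None,fx=sc,fy=sc,interpolation=cv2.INTER_CUBIC))
```

```text
12.675 [544.26596026 158.09162734 132.32684886] [-1.57008621e+00  1.47306397e-05 -1.63626591e+00] [-0.20752983  0.33871218  0.07305675] [ 2.80185854e-01  3.56213447e-01  1.83429684e+00 -2.78665652e-04
  9.50409277e-01  3.45817367e-01] 55.07926145025592
```

View pics/c4_scene.png

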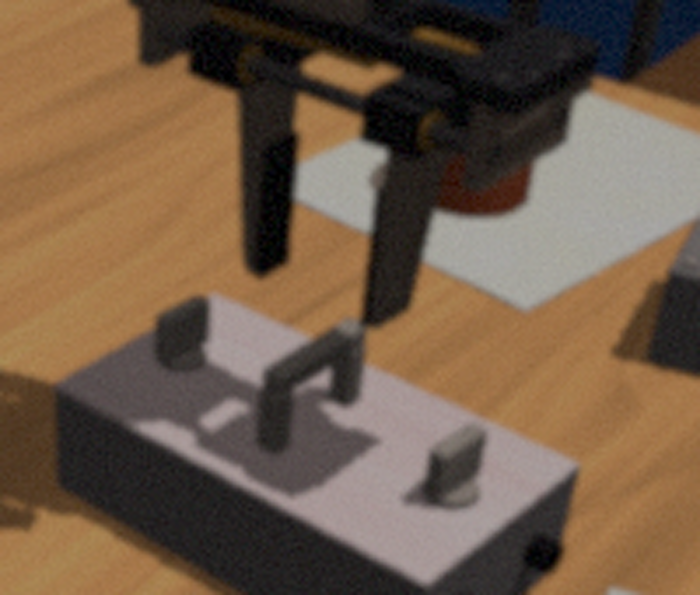

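View pics/c4_top.png

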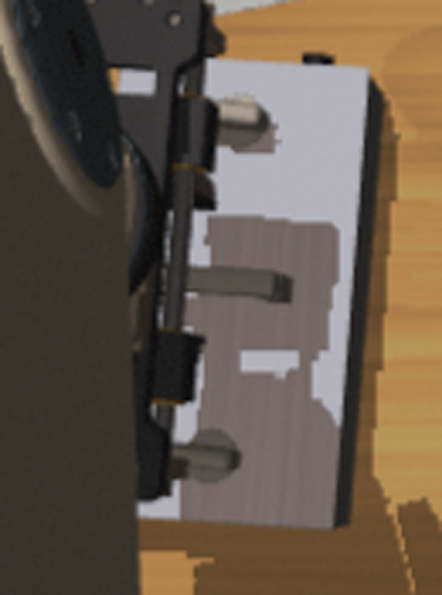

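Call:
servo_tool([
  {"rx": 0,"ry": 0,"rz": 0,"tx": 0,"ty": 0.0174,"tz": 0,"gripper": 0.4},
  {"rx": 0,"ry": 0,"rz": 0,"tx": 0,"ty": 0.0174,"tz": 0,"gripper": 0.4},
  {"rx": 0,"ry": 0,"rz": 0,"tx": 0,"ty": 0.0174,"tz": 0,"gripper": 0.4},
  {"rx": 0,"ry": 0,"rz": 0,"tx": 0,"ty": 0,"tz": 0,"gripper": 0.7},
  {"rx": 0,"ry": 0,"rz": 0,"tx": 0,"ty": 0,"tz": 0,"gripper": 1},
  {"rx": 0,"ry": 0,"rz": 0,"tx": 0,"ty": 0,"tz": 0,"gripper": 1},
  {"rx": 0,"ry": 0,"rz": 0,"tx": 0,"ty": 0,"tz": 0,"gripper": 1},
  {"rx": 0,"ry": 0,"rz": 0,"tx": 0,"ty": 0,"tz": 0,"gripper": 1},
], newtons=40)

```text
time_s: 13.78
eef_pos: [544.3, 158.2, 80.3]
eef_rot: [-1.57, 0.0, -1.636]
contact_force: [-0.5, 0.0, 2.4]
width: 11.8
```

Call:
servo_tool([
  {"rx": 0,"ry": 0,"rz": 0,"tx": 0,"ty": -0.005,"tz": 0,"gripper": 1},
  {"rx": 0,"ry": 0,"rz": 0,"tx": 0,"ty": -0.01,"tz": 0,"gripper": 1},
  {"rx": 0,"ry": 0,"rz": 0,"tx": 0,"ty": -0.015,"tz": 0,"gripper": 1},
  {"rx": 0,"ry": 0,"rz": 0,"tx": 0,"ty": -0.015,"tz": 0,"gripper": 1},
  {"rx": 0,"ry": 0,"rz": 0,"tx": 0,"ty": -0.015,"tz": 0,"gripper": 1},
  {"rx": 0,"ry": 0,"rz": 0,"tx": 0,"ty": -0.015,"tz": 0,"gripper": 1},
  {"rx": 0,"ry": 0,"rz": 0,"tx": 0,"ty": -0.01,"tz": 0,"gripper": 1},
  {"rx": 0,"ry": 0,"rz": 0,"tx": 0,"ty": -0.005,"tz": 0,"gripper": 1},
  {"rx": 0,"ry": 0,"rz": 0,"tx": 0,"ty": 0,"tz": 0,"gripper": 1},
])

```text
time_s: 14.9
eef_pos: [544.2, 158.2, 170.0]
eef_rot: [-1.571, 0.0, -1.635]
contact_force: [0.1, 0.2, -6.5]
width: 11.6
```

Run:
```python
from h import *
s=get_state();print(s['time_s'],s['eef_pos'],s['eef_rot'],s['contact_force'],s['joints'],s['width'])
im=cams.camera("scene")[:,:,::-1]; cv2.imwrite("pics/scene5.png",im)
```

```text
14.9 [544.17533636 158.18012047 170.00963294] [-1.57063268e+00  6.27359610e-05 -1.63549027e+00] [ 0.13825919  0.24305811 -6.54885264] [2.80233996e-01 3.10664820e-01 1.80314185e+00 4.32956509e-06
 1.02761076e+00 3.44925703e-01] 11.617451737742472
```

View pics/scene5.png

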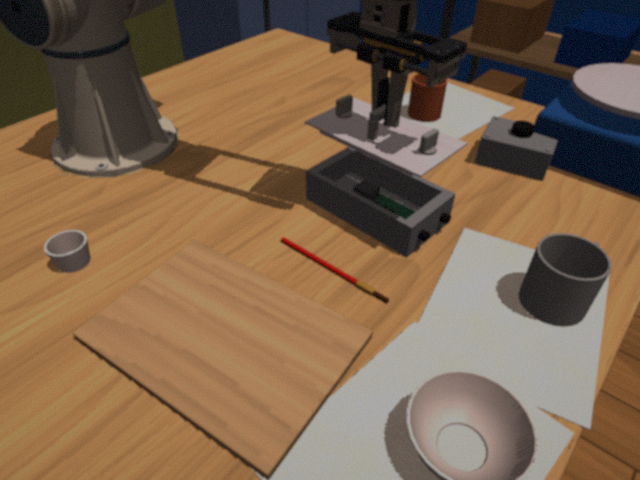

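Call:
servo_tool([
  {"rx": 0,"ry": 0,"rz": 0,"tx": 0.015,"ty": 0,"tz": 0.0027,"gripper": 1},
  {"rx": 0,"ry": 0,"rz": 0,"tx": 0.03,"ty": 0,"tz": 0.0027,"gripper": 1},
  {"rx": 0,"ry": 0,"rz": 0,"tx": 0.04,"ty": 0,"tz": 0.0027,"gripper": 1},
  {"rx": 0,"ry": 0,"rz": 0,"tx": 0.04,"ty": 0,"tz": 0.0027,"gripper": 1},
  {"rx": 0,"ry": 0,"rz": 0,"tx": 0.04,"ty": 0,"tz": 0.0027,"gripper": 1},
  {"rx": 0,"ry": 0,"rz": 0,"tx": 0.04,"ty": 0,"tz": 0.0027,"gripper": 1},
  {"rx": 0,"ry": 0,"rz": 0,"tx": 0.04,"ty": 0,"tz": 0.0027,"gripper": 1},
  {"rx": 0,"ry": 0,"rz": 0,"tx": 0.04,"ty": 0,"tz": 0.0027,"gripper": 1},
  {"rx": 0,"ry": 0,"rz": 0,"tx": 0.035,"ty": 0,"tz": 0.0027,"gripper": 1},
  {"rx": 0,"ry": 0,"rz": 0,"tx": 0.02,"ty": 0,"tz": 0.0027,"gripper": 1},
  {"rx": 0,"ry": 0,"rz": 0,"tx": 0.0118,"ty": 0,"tz": 0.0027,"gripper": 1},
])

```text
time_s: 16.32
eef_pos: [550.8, -195.9, 169.6]
eef_rot: [-1.571, 0.0, -1.637]
contact_force: [0.7, 0.9, -5.8]
width: 11.4
```

Call:
servo_tool([
  {"rx": 0,"ry": -3,"rz": 0,"tx": 0,"ty": 0.01,"tz": 0,"gripper": 1},
  {"rx": 0,"ry": -4,"rz": 0,"tx": 0,"ty": 0.01,"tz": 0,"gripper": 1},
  {"rx": 0,"ry": -2.8,"rz": 0,"tx": 0,"ty": 0.01,"tz": 0,"gripper": 1},
  {"rx": 0,"ry": 0,"rz": 0,"tx": 0,"ty": 0.01,"tz": 0,"gripper": 1},
  {"rx": 0,"ry": 0,"rz": 0,"tx": 0,"ty": 0.01,"tz": 0,"gripper": 1},
  {"rx": 0,"ry": 0,"rz": 0,"tx": 0,"ty": 0.01,"tz": 0,"gripper": 1},
  {"rx": 0,"ry": 0,"rz": 0,"tx": 0,"ty": 0.01,"tz": 0,"gripper": 1},
  {"rx": 0,"ry": 0,"rz": 0,"tx": 0,"ty": 0.01,"tz": 0,"gripper": 1},
  {"rx": 0,"ry": 0,"rz": 0,"tx": 0,"ty": 0,"tz": 0,"gripper": 1},
])

```text
time_s: 17.45
eef_pos: [550.4, -194.6, 88.9]
eef_rot: [-1.572, 0.001, -1.465]
contact_force: [0.2, 0.7, -6.1]
width: 11.6
```

Run:
```python
from h import *
s=get_state();print(s['time_s'],s['eef_pos'],s['eef_rot'],s['contact_force'],s['joints'],s['width'])
for n in ("scene","top"):
  im=cams.camera(n)[:,:,::-1]; cv2.imwrite(f"pics/{n}6.png",im)
```

```text
17.45 [ 550.4121563  -194.63255866   88.89135405] [-1.57233594e+00  7.23289676e-04 -1.46457912e+00] [ 0.15515876  0.73069103 -6.14256487] [-3.42448754e-01  4.37906917e-01  1.82419183e+00 -2.09004161e-05
  8.81194870e-01 -4.48653207e-01] 11.583795889193071
```

View pics/scene6.png

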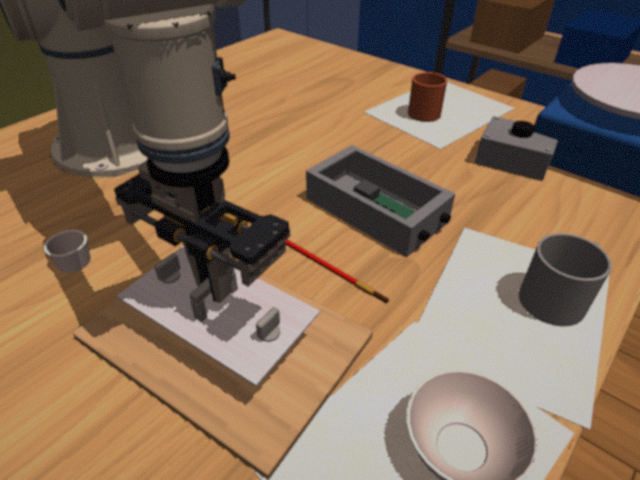

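View pics/top6.png

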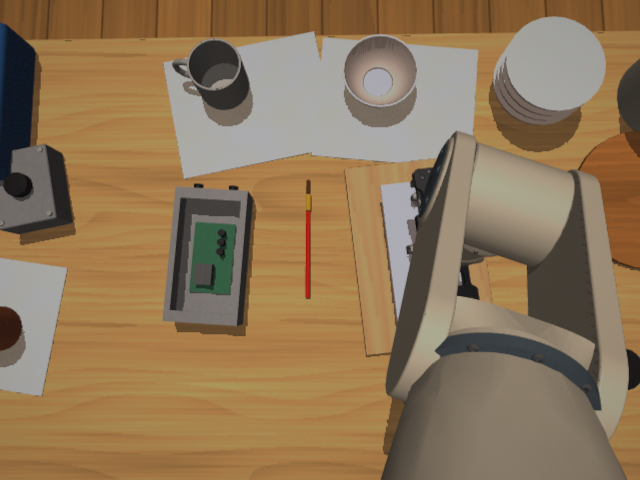

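Call:
servo_tool([
  {"rx": 0,"ry": 0,"rz": 0,"tx": 0,"ty": 0.006,"tz": 0,"gripper": 1},
  {"rx": 0,"ry": 0,"rz": 0,"tx": 0,"ty": 0.008,"tz": 0,"gripper": 1},
  {"rx": 0,"ry": 0,"rz": 0,"tx": 0,"ty": 0.008,"tz": 0,"gripper": 1},
  {"rx": 0,"ry": 0,"rz": 0,"tx": 0,"ty": 0.006,"tz": 0,"gripper": 1},
  {"rx": 0,"ry": 0,"rz": 0,"tx": 0,"ty": 0.004,"tz": 0,"gripper": 1},
  {"rx": 0,"ry": 0,"rz": 0,"tx": 0,"ty": 0.003,"tz": 0,"gripper": 1},
  {"rx": 0,"ry": 0,"rz": 0,"tx": 0,"ty": 0.002,"tz": 0,"gripper": 1},
  {"rx": 0,"ry": 0,"rz": 0,"tx": 0,"ty": 0.001,"tz": 0,"gripper": 1},
  {"rx": 0,"ry": 0,"rz": 0,"tx": 0,"ty": 0,"tz": 0,"gripper": 1},
])

```text
time_s: 18.68
eef_pos: [551.1, -194.9, 52.0]
eef_rot: [-1.571, -0.0, -1.464]
contact_force: [0.6, -0.4, -5.7]
width: 11.3
```

Call:
servo_tool([
  {"rx": 0,"ry": 0,"rz": 0,"tx": 0,"ty": 0.0008,"tz": 0,"gripper": 1},
  {"rx": 0,"ry": 0,"rz": 0,"tx": 0,"ty": 0.0008,"tz": 0,"gripper": 1},
  {"rx": 0,"ry": 0,"rz": 0,"tx": 0,"ty": 0,"tz": 0,"gripper": 1},
])

```text
time_s: 19.05
eef_pos: [551.0, -194.8, 50.3]
eef_rot: [-1.571, -0.0, -1.464]
contact_force: [-0.0, -1.2, -5.5]
width: 11.5
```

Call:
servo_tool([
  {"rx": 0,"ry": 0,"rz": 0,"tx": 0,"ty": 0.0007,"tz": 0,"gripper": 1},
  {"rx": 0,"ry": 0,"rz": 0,"tx": 0,"ty": 0,"tz": 0,"gripper": 1},
])

```text
time_s: 19.3
eef_pos: [551.0, -194.8, 49.5]
eef_rot: [-1.571, 0.0, -1.464]
contact_force: [-1.0, 0.5, -5.5]
width: 11.6
```

Call:
servo_tool([
  {"rx": 0,"ry": 0,"rz": 0,"tx": 0,"ty": 0.0005,"tz": 0,"gripper": 1},
  {"rx": 0,"ry": 0,"rz": 0,"tx": 0,"ty": 0,"tz": 0,"gripper": 1},
])

```text
time_s: 19.55
eef_pos: [551.1, -194.8, 49.3]
eef_rot: [-1.571, -0.0, -1.464]
contact_force: [-2.3, 0.2, -0.1]
width: 11.4
```

Call:
servo_tool([
  {"rx": 0,"ry": 0,"rz": 0,"tx": 0,"ty": 0.0005,"tz": 0,"gripper": 1},
  {"rx": 0,"ry": 0,"rz": 0,"tx": 0,"ty": 0,"tz": 0,"gripper": 1},
])

```text
time_s: 19.8
eef_pos: [551.1, -194.9, 49.3]
eef_rot: [-1.571, -0.0, -1.464]
contact_force: [-4.1, 0.9, 5.6]
width: 11.7
```

Contact is made: the force has gone from −5.5 to about +5.6 N. Next I release gently and withdraw straight up.

Call:
servo_tool([
  {"rx": 0,"ry": 0,"rz": 0,"tx": 0,"ty": -0.0005,"tz": 0,"gripper": 1},
  {"rx": 0,"ry": 0,"rz": 0,"tx": 0,"ty": 0,"tz": 0,"gripper": 0.7},
  {"rx": 0,"ry": 0,"rz": 0,"tx": 0,"ty": 0,"tz": 0,"gripper": 0.5},
  {"rx": 0,"ry": 0,"rz": 0,"tx": 0,"ty": 0,"tz": 0,"gripper": 0.4},
  {"rx": 0,"ry": 0,"rz": 0,"tx": 0,"ty": -0.02,"tz": 0,"gripper": 0.4},
  {"rx": 0,"ry": 0,"rz": 0,"tx": 0,"ty": -0.04,"tz": 0,"gripper": 0.4},
  {"rx": 0,"ry": 0,"rz": 0,"tx": 0,"ty": -0.05,"tz": 0,"gripper": 0.4},
  {"rx": 0,"ry": 0,"rz": 0,"tx": 0,"ty": -0.05,"tz": 0,"gripper": 0.4},
])

```text
time_s: 20.8
eef_pos: [550.9, -194.8, 210.6]
eef_rot: [-1.571, 0.0, -1.464]
contact_force: [0.2, 0.4, -0.1]
width: 54.9
```

Call:
servo_tool([
  {"rx": 0,"ry": 0,"rz": 0,"tx": -0.05,"ty": -0.02,"tz": 0,"gripper": 0.4},
  {"rx": 0,"ry": 0,"rz": 0,"tx": -0.05,"ty": 0,"tz": 0,"gripper": 0.4},
  {"rx": 0,"ry": 0,"rz": 0,"tx": -0.05,"ty": 0,"tz": 0,"gripper": 0.4},
  {"rx": 0,"ry": 0,"rz": 0,"tx": -0.05,"ty": 0,"tz": 0,"gripper": 0.4},
  {"rx": 0,"ry": 0,"rz": 0,"tx": -0.05,"ty": 0,"tz": 0,"gripper": 0.4},
  {"rx": 0,"ry": 0,"rz": 0,"tx": -0.03,"ty": 0,"tz": 0,"gripper": 0.4},
  {"rx": 0,"ry": 0,"rz": 0,"tx": 0,"ty": 0,"tz": 0,"gripper": 0.4},
])

```text
time_s: 21.68
eef_pos: [521.1, 85.3, 229.2]
eef_rot: [-1.57, 0.0, -1.462]
contact_force: [0.4, -0.4, 0.6]
width: 55.3
```

Run:
```python
from h import *
s=get_state();print(s['time_s'],s['eef_pos'],s['contact_force'],s['width'])
for n in ("scene","top"):
    im=cams.camera(n)[:,:,::-1].copy(); cv2.imwrite(f"pics/{n}7.png",im)
    for t,z,L,W in (("cover",32,220,120),("ware_board",15,320,220)):
        for d in cams.trace(t,n)[:1]:
            cs,_=cv2.findContours(d['region'].astype(np.uint8),cv2.RETR_EXTERNAL,cv2.CHAIN_APPROX_NONE); c=max(cs,key=cv2.contourArea)
            P=ray(n,c[:,0].astype(float),z)[:,:2]
            def f(p):
                ca,sa=np.cos(p[2]),np.sin(p[2]); q=(P-p[:2])@np.array([[ca,-sa],[sa,ca]])
                return np.abs(np.maximum(np.abs(q[:,0])-L/2,np.abs(q[:,1])-W/2))
            r=least_squares(f,[*P.mean(0),.1],loss='soft_l1',f_scale=2); print(n,t,d['score'],r.x.round(3),np.median(abs(r.fun)).round(2))
    draw(im,n,box(551,-195,.106,(220,120),29,32),(0,255,0),(0,0),1)
    draw(im,n,box(551,-195,.106,(12,64),62,74),(0,0,255),(0,0),1)
    cv2.imwrite(f"pics/{n}7o.png",im)
```

```text
21.675 [521.14399573  85.2686634  229.17644449] [ 0.42262974 -0.41955314  0.61260063] 55.279605635202266
scene ware_board 0.75 [ 5.51635e+02 -1.97516e+02  1.06000e-01] 0.74
top cover 0.72 [ 5.51966e+02 -1.94419e+02  1.02000e-01] 1.2
top ware_board 0.58 [ 5.49828e+02 -1.92971e+02  1.04000e-01] 0.69
```

View pics/scene7o.png

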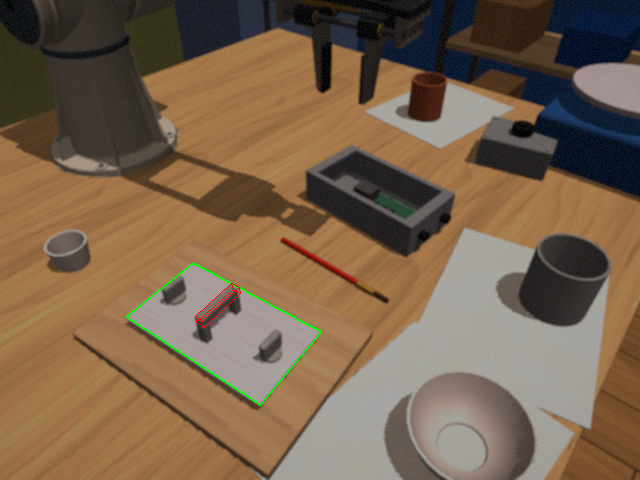

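View pics/top7o.png

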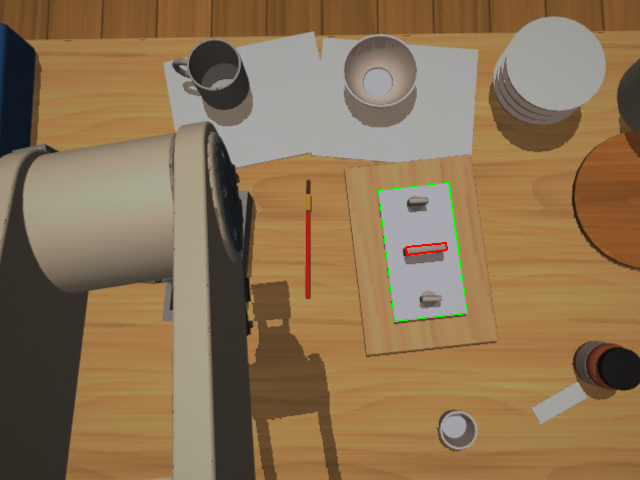

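The cover lies flat and centred on the board, and the arm is clear of everything. I'm handing the job in.

```bash
python3 -c "
from rig import job_done; print(job_done())"
```

```text
the job is handed in; nothing more can be done
None
```

The control box is open: both thumbscrews are loose, and the cover lies flat, handle up, in the middle of the ware board. I handed the job in at about 22 s of the 64 s, and no verdict was reported.

- **Thumbscrews:** I turned the near one, then the far one, each to about 1.51 rad (from the gripper's yaw). The cover stayed on the box, and the pictures showed both wings across it.
- **Lift and placing:** I lifted the cover straight up by its handle to about 189 mm. I lowered it onto the board in 0.5 to 0.8 mm steps until the wrist force showed contact, with the bar then about 68 mm above the table. Then I released it and moved the arm well clear.
- **Last checks:** In the top picture, the cover's centre is about 3 mm from the board's and its long side is within 0.01 rad of the board's. The wrist force at the end was near zero.
- **Disagreements:** The two cameras put the board's centre 4 to 5 mm apart in y, so I placed the cover at the mean. In the last scene picture the network did not find the cover, but my outline of the intended position matched it there.

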